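# Show a mirror to the inspection camera

## Task

Draw the square-framed mirror mount up out of its post holder, holding it by its frame and never touching the glass, and present it to the inspection camera: glass facing the lens and square to it, centred on the line of sight, upright as the camera sees it (post downwards), with the glass 120 mm in front of the lens. The camera looks obliquely down, so the mirror has to lean back to face it. Finish while holding it still there; do not put it down, and do not disturb the other parts, the tools or the camera.

Things in the scene. Friction and masses are not known exactly. Their poses are not given: they have to be found in the camera images.
- mirror_center (a point): Centre of the loose mirror mount's square aluminium frame (0.2 kg): 50 wide (y), 50 high (z), 14 mm thick (x). Own +x points out of the glass side; the glass surface is 9 mm ahead. Behind (-x), two brass knobs reach to 23 mm. A steel post, 12.7 mm across, reaches down own z to 105 mm below. The bare edges facing +y and -y are where to hold it. Starts upright, in holder_a.
- mirror_glass: Round mirror glass, 34 mm diameter, in the middle of the frame's +x side; origin at the centre of its rear, 6 mm ahead of the frame's centre; own +x points out of its surface, 3 mm further on. Not to be touched.
- lens (a point): Front centre of the inspection camera's lens: black barrel, 40 mm across, on a grey 60x46x46 mm box, at varied heights on a fixed column 422 mm tall, its axis 140 mm level behind here. It looks along own -x, 25 degrees below level; own y is level, own z its up. Rightly presented, the mirror's axes are parallel to these and its frame's centre is at x = -129 mm, y = z = 0 here.
- iris_center (a point): Centre of the ring of the iris, round, 52 mm diameter with a 26 mm hole, 12 mm thick along own x, on the same kind of post (its lower end 106 mm below). A bystander, loose in its own post holder.
- block_center (a point): Centre of the small square beam block, 30 x 30 mm and 10 mm thick along own x, on the same kind of post (its lower end 95 mm below). A bystander, loose in its own post holder.
- holder_a: Fixed black post holder in which the mirror mount stands: foot 50 x 50 x 10 mm, tube of 27 mm diameter up to 60 mm above the table, with an open round bore of 14.8 mm and 50 mm deep in which the post stands loosely; origin at the centre of its underside. The mount comes out when raised straight up by 50 mm or more.
- power_meter: Hand-held power meter, a grey box 150 x 75 x 28 mm lying flat, origin at the centre of its underside. A bystander.
- driver: Screwdriver of 180 mm lying on the table, along own x, black handle to -x. A bystander.
Things that resemble listed ones, but are neither listed nor needed, are in the scene too. What is meant by the part that bears mirror_center is not blue, and is the smaller of those in its own colour.

How it is judged:
On the way:
1. the mirror mount is drawn up out of its post holder in the fingers (contact force between the fingers and mirror_mount above 2 N and height (world z) of mirror_center above 0.175 m), for 0.1 s.
At the end, for the whole second after the job is handed in: Held still in the fingers, post downwards, glass towards the lens: 120 mm from it (within 20 mm), within 18 mm of the line of sight sideways and up and down, square to it and level as the camera sees it within 0.2 rad (x of mirror_center in the frame of lens between -0.149 and -0.109 m and y of mirror_center in the frame of lens between -0.018 and 0.018 m and z of mirror_center in the frame of lens between -0.018 and 0.018 m and x of lens in the frame of mirror_center above 0.08 m and angle between the x axis of mirror_center and the x axis of lens, either way round below 0.2 rad and angle between the y axis of mirror_center and the y axis of lens, either way round below 0.2 rad and angle between mirror_center's own z axis and vertical below 0.8 rad and contact force between the fingers and mirror_mount above 2 N and linear speed of mirror_mount below 0.03 m/s and angular speed of mirror_mount below 0.2 rad/s); the arm keeps its last pose, push and grip.
It fails at once if the mirror glass is touched by the robot (contact force between any of the fingers, the arm and mirror_glass above 0.5 N).
It fails at once if the camera is pushed out of place (10 mm) (distance of lens from where it was at the start of the episode above 0.01 m).
It fails at once if another part or tool is moved by more than 20 mm (distance of any of iris_center, block_center, power_meter, driver from where it was at the start of the episode above 0.02 m).
It also fails if it takes over 32 s, if anything falls off the work surface, if the arm or the gripper's body presses on something with over 40 N, if the wrist force passes 120 N, or if a joint passes its speed limit or range.

## Robot

A 7-joint arm with a two-finger parallel gripper is mounted at the origin on the work surface. World frame = base frame: x ahead of the robot, y to its left, z up, the work surface at z = 0. Lengths are in m, angles in rad, forces in N, time in s.
With the tool pointing down it reaches from about 0.425 to 0.875 m from the base axis. Payload 4.7 kg.
Tool frame: the origin (TCP) lies midway between the tips of the shut fingers; the grasp point (between the pads) lies 19 mm behind it (bot.hold_point_z is the distance from the TCP to the grasp point, in m); z points along the fingers, y is the direction in which the jaws open and shut (so a half turn about z gives the same grasp; the last joint's range is limited). The gripper opens to 85 mm and grips with 20 to 120 N. Pads are 22 mm wide; open, the fingers measure 114 mm over their backs; the gripper's body (76 mm by 85 mm) begins 54 mm behind the grasp point. The pads swing forward as they close: fully open they stand 13 mm farther back than shut.
Start: joints at [-1.102, 0.321, -0.07, 1.45, 0.023, 1.371, -0.057], TCP at [0.286, 0.584, 0.231] pointing down, gripper open.
Joint ranges: [-2.86, 2.86], [-0.3, 2.09], [-1.38, 1.24], [0.06, 2.45], [-1.56, 4.7], [0.09, 2.05], [-2.69, 2.69]. Speed limits (rad/s): [2.57, 2.57, 3.14, 3.14, 3.14, 3.14, 3.14].

## Interface

Orientations are given as a rotation vector (axis times angle).
In Python, from cell import bot gives the robot as it stands.
- The arm moves only by the shell command python3 -m handwheel 'ROWS' [OPENING] [FORCE]. ROWS is JSON, a list of rows, each a list of 6 numbers: the shift along the tool's x, y, z in m, then the turn, a rotation vector about the tool's x, y, z in degrees. A call has 1 to 8 rows; each row is the pose to reach, as a shift and turn from the pose commanded when the call began, along the tool's axes at that moment; what a row does not reach only later rows make up. A row lasts 1/8 s, in which the tool goes at most 62.5 mm and 10.7 degrees, less where a joint would pass 70% of its speed; a pose out of reach is approached as far as the arm can. A call with a gripper value outside its range is refused whole. OPENING is the opening, from 0 (shut) to 1 (fully open), set as the call begins (- or left out, the last holds). The fingers move at their own pace and stop on an object; FORCE is the grip in N (left out, the last holds). Time passes only in rows, so rows that repeat a pose let the fingers close. It gives the time, the measured TCP pose, the force and the opening at its end, in the units of the state.
- bot.get_obs(): the state, without advancing time (a new reading comes with each control period).
- bot.get_image(name): name is "side" or "top"; returns (picture, depth): 480x640x3 uint8, red, green, blue; 480x640 float32, m along the optical axis (not along the pixel's ray), 0 where there is no reading.
- bot.camera_info(name): a dict with "mtx" (3x3 intrinsics, pixels), "extrinsics" (4x4, takes a point from camera to world coordinates). Camera axes: x right, y up, looking along -z (the intrinsics and any distortion apply to the point x, -y, -z); pixel columns grow to the right and rows downward; lengths in m; the calibration is good to about 2 mm. A picture is of the moment at which its call begins. camera_info takes no time and is no camera call.
- bot.hand_in(): hands the job in, once; it reports no verdict.
The state is a dict: "t": time; "qpos": joint angles; "qd": joint speeds; "tau": joint torques, N m; "tool_pos": TCP position; "eef_rot": TCP orientation; "ft_force": force on the tool from outside, world axes, zero at the start; "moment": the same for the moment, N m; "grip_width": finger opening in m.
Only numpy, scipy, OpenCV 4.12 (cv2) and the standard library are available. Lean on these libraries where they do the work, as an engineer would, in place of code of your own. Each camera call takes 0.05 s, during which the arm holds its last target.

## Working session

There is one attempt and no reset: what is moved stays moved. The work goes in short steps, Python scripts to look and compute and a shell command to move; the robot and the scene stay as the last step left them, time stands still between calls to the robot, and variables do not carry over. Pictures are saved under pics/ and viewed, and the job is handed in when it is done.

```bash
ls; mkdir -p pics; python3 - <<'E'
from cell import bot
import cv2, numpy as np
o=bot.get_obs(); print({k:np.round(v,3) for k,v in o.items()}, bot.hold_point_z)
for n in("side","top"):
    im,d=bot.get_image(n); cv2.imwrite(f"pics/{n}0.png",im[:,:,::-1]); np.savez(f"{n}0.npz",im=im,d=d,**bot.camera_info(n)) 
    print(n,bot.camera_info(n))
E
```

```text
pics
{'t': np.float64(0.0), 'qpos': array([-1.102,  0.322, -0.07 ,  1.452,  0.023,  1.371, -0.057]), 'qd': array([-0.001, -0.001, -0.   , -0.   ,  0.001,  0.001,  0.002]), 'tau': array([ 1.0000e-03, -4.9357e+01, -3.8200e-01, -3.1433e+01,  1.3000e-02,
        1.1000e-02,  0.0000e+00]), 'tool_pos': array([0.285, 0.583, 0.23 ]), 'eef_rot': array([-7.08e-01, -3.06e+00,  3.00e-03]), 'ft_force': array([-0.088,  0.712, -0.415]), 'moment': array([-0.003,  0.015, -0.059]), 'grip_width': np.float64(0.086)} 0.0187
side {'mtx': array([[467.17303527,   0.        , 313.17987297],
       [  0.        , 467.17303527, 233.6204378 ],
       [  0.        ,   0.        ,   1.        ]]), 'extrinsics': array([[ 0.90359808,  0.21538058, -0.3702995 ,  0.21015315],
       [-0.42789794,  0.49484711, -0.75632645, -0.70025985],
       [ 0.02034361,  0.84186552,  0.5393038 ,  0.72441385],
       [ 0.        ,  0.        ,  0.        ,  1.        ]])}
top {'mtx': array([[437.04523513,   0.        , 317.63372979],
       [  0.        , 437.04523513, 242.95492073],
       [  0.        ,   0.        ,   1.        ]]), 'extrinsics': array([[-0.00751969,  0.98134949, -0.19208498,  0.36335225],
       [-0.99996362, -0.00815317, -0.00250769,  0.04934327],
       [-0.00402702,  0.19205913,  0.98137509,  1.2456267 ],
       [ 0.        ,  0.        ,  0.        ,  1.        ]])}
```

View pics/side0.png

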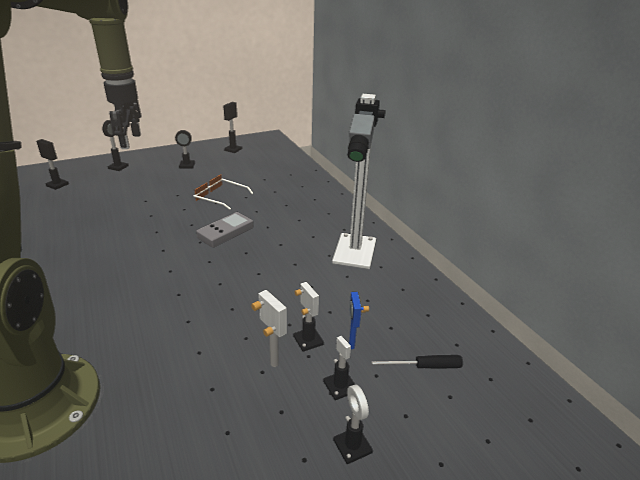

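View pics/top0.png

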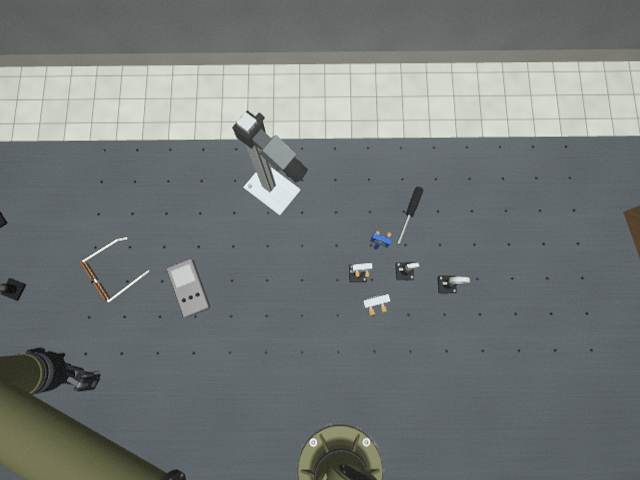

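The target is the grey mount in a holder: about (308,298) in side and (361,270) in top. The larger grey mount at (272,313) side and the blue one are decoys. Next I measure the target and the lens.

```bash
cat > h.py <<'E'
import numpy as np,cv2
def load(n):
    z=np.load(n+".npz"); return z["im"],z["d"],z["mtx"],z["extrinsics"]
def cloud(d,K,E):
    v,u=np.mgrid[:480,:640]
    p=np.stack([(u-K[0,2])/K[0,0]*d,-(v-K[1,2])/K[1,1]*d,-d],-1)
    return p@E[:3,:3].T+E[:3,3]
def proj(P,K,E):
    c=(np.atleast_2d(P)-E[:3,3])@E[:3,:3]; return np.c_[K[0,0]*c[:,0]/-c[:,2]+K[0,2],K[1,1]*-c[:,1]/-c[:,2]+K[1,2]]
E
python3 - <<'E'
from h import *
for n,(x0,y0,w,h) in {"side0":(230,270,160,120),"top0":(330,215,160,120),"side0b":(320,85,100,75),"top0b":(225,105,110,82)}.items():
    im=load(n.rstrip("b"))[0][y0:y0+h,x0:x0+w,::-1]
    cv2.imwrite(f"pics/crop_{n}.png",cv2.resize(im,(800,600) if w!=0 else 0,interpolation=cv2.INTER_NEAREST))
for n in("side0","top0"):
    im,d,K,E=load(n); p=cloud(d,K,E)
    pts={"side0":[(308,292),(308,300),(305,290),(309,330),(270,310),(358,155),(358,148),(360,130)],"top0":[(361,266),(361,273),(354,266),(370,266),(377,300),(405,268),(281,152),(297,170)]}[n]
    for u,v in pts: print(n,u,v,im[v,u],p[v,u].round(3))
E
```

```text
side0 308 292 [218 215 207] [ 0.514 -0.064  0.137]
side0 308 300 [129 129 124] [ 0.512 -0.068  0.121]
side0 305 290 [136 135 130] [ 0.512 -0.054  0.135]
side0 309 330 [37 39 38] [ 0.515 -0.07   0.041]
side0 270 310 [138 137 132] [ 0.423 -0.095  0.15 ]
side0 358 155 [43 69 48] [0.695 0.085 0.335]
side0 358 148 [46 45 45] [0.692 0.082 0.353]
side0 360 130 [135 141 139] [0.715 0.116 0.377]
top0 361 266 [217 225 231] [ 0.519 -0.058  0.14 ]
top0 361 273 [54 57 57] [ 0.511 -0.065  0.062]
top0 354 266 [225 232 238] [ 0.519 -0.04   0.142]
top0 370 266 [221 228 233] [ 0.519 -0.081  0.139]
top0 377 300 [221 227 233] [ 0.431 -0.092  0.167]
top0 405 268 [78 79 80] [ 0.519 -0.179  0.093]
top0 281 152 [147 155 152] [0.727 0.127 0.383]
top0 297 170 [66 66 66] [0.696 0.095 0.358]
```

```bash
python3 - <<'E'
import cv2,numpy as np
a=[cv2.resize(cv2.imread(f"pics/crop_{n}.png"),(400,300),interpolation=cv2.INTER_AREA) for n in("side0","top0","side0b","top0b")]
cv2.imwrite("pics/quad.png",np.vstack([np.hstack(a[:2]),np.hstack(a[2:])]))
E
```

```text
(no output)
```

View pics/quad.png

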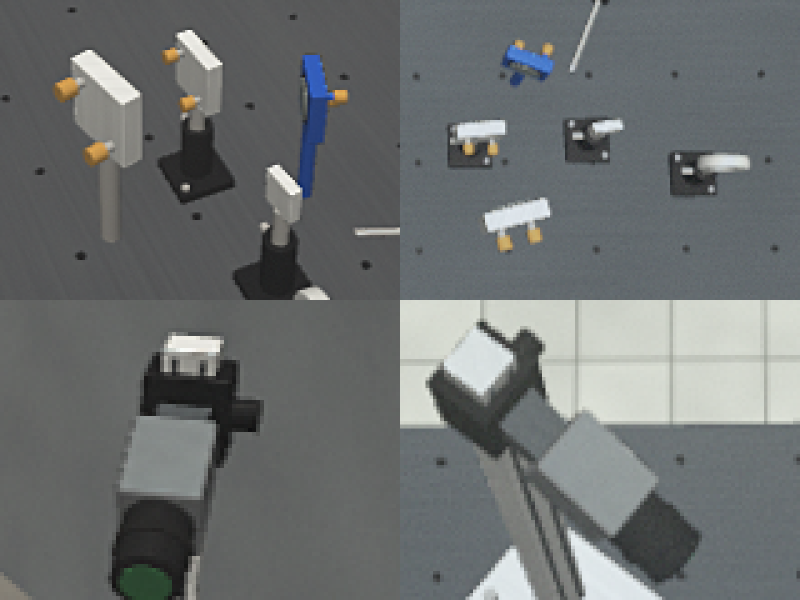

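```bash
cat > meas.py <<'E'
from h import *
im,d,K,E=load("top0"); p=cloud(d,K,E)
def box(p,lo,hi): return np.all((p>lo)&(p<hi),-1)&(p[...,2]!=0)
m=box(p,[.48,-.13,.128],[.55,0,.155])&(im.min(-1)>180)
m=m.astype(np.uint8)
v,u=np.nonzero(m); q=p[v,u]; print("top face n",len(q),"z",np.median(q[:,2]),"min",q.min(0),"max",q.max(0))
# rect on plane z=.14 by rays
def ray(u,v,K,E,z):
    r=np.stack([(u-K[0,2])/K[0,0],-(v-K[1,2])/K[1,1],-np.ones(len(u))],-1)@E[:3,:3].T
    s=(z-E[2,3])/r[:,2]; return E[:3,3]+r*s[:,None]
q=ray(u.astype(float),v.astype(float),K,E,.140)
(c,wh,a)=cv2.minAreaRect(q[:,:2].astype(np.float32)*1000); print("rect",c,wh,a)
e=np.linalg.eigh(np.cov(q[:,:2].T)); print("mean",q.mean(0),"pca long dir",e[1][:,1],np.sqrt(e[0]*12))
# camera
ims,ds,Ks,Es=load("side0"); ps=cloud(ds,Ks,Es)
for nm,im_,p_ in(("top",im,p),("side",ims,ps)):
    g=box(p_,[.6,.03,.3],[.85,.25,.45])
    hsv=cv2.cvtColor(im_,cv2.COLOR_RGB2HSV)
    grey=g&(im_.min(-1)>115)&(im_.max(-1)<165)
    Q=p_[grey]
    # plane ransac
    rng=np.random.default_rng(0);best=None
    for _ in range(400):
        a=Q[rng.choice(len(Q),3,False)]; n=np.cross(a[1]-a[0],a[2]-a[0]); L=np.linalg.norm(n)
        if L<1e-6: continue
        n/=L; k=abs((Q-a[0])@n)<.0025
        if best is None or k.sum()>best.sum(): best=k
    P=Q[best]; c=P.mean(0); n=np.linalg.svd(P-c)[2][2]; n*=np.sign(n[2])
    print(nm,"grey",len(Q),len(P),"c",c.round(4),"n",n.round(3),"tilt",np.degrees(np.arccos(n[2])),"az of -n horiz",np.degrees(np.arctan2(-n[1],-n[0])))
    if nm=="top":
        X=P-c; vv=np.linalg.svd(X)[2]; ex,ey=vv[0],vv[1]
        r=cv2.minAreaRect((np.c_[X@ex,X@ey]*1000).astype(np.float32)); print(r, ex,ey)
        th=np.radians(r[2]); 
        for A in(ex*np.cos(th)+ey*np.sin(th),-ex*np.sin(th)+ey*np.cos(th)): print("edge dir",A.round(3),"az",np.degrees(np.arctan2(A[1],A[0])))
        print("rect centre",c+ex*r[0][0]/1000+ey*r[0][1]/1000)
    green=g&(im_[...,1].astype(int)>im_[...,0].astype(int)+15)
    if green.sum()>10:
        P=p_[green]; vv,uu=np.nonzero(green); c=P.mean(0); n=np.linalg.svd(P-c)[2]; print(nm,"green",green.sum(),"c",c.round(4),"n",n[2].round(3),"size px",np.ptp(uu),np.ptp(vv))
        print(np.median(P,0))
E
python3 meas.py
```

```text
top face n 105 z 0.1398143488362873 min [ 0.50727763 -0.08446555  0.12951262] max [ 0.52700133 -0.03739222  0.14467022]
rect (516.5325927734375, -60.78199005126953) (18.117815017700195, 47.495792388916016) 5.292220592498779
mean [ 0.51863588 -0.06088925  0.14      ] pca long dir [-0.10399818  0.99457749] [0.01458891 0.04884158]
top grey 675 525 c [0.7289 0.1326 0.3864] n [-0.256 -0.333  0.907] tilt 24.859187853103517 az of -n horiz 52.411844434591835
((-28.530986785888672, -0.21909141540527344), (121.3124008178711, 45.165374755859375), 0.16480299830436707) [-0.56280093 -0.71172497 -0.42036018] [-0.78581095  0.61844676  0.00497462]
edge dir [-0.565 -0.71  -0.42 ] az -128.51702893163767
edge dir [-0.784  0.62   0.006] az 141.64710688098748
rect centre [0.74510876 0.15278755 0.39834366]
side grey 434 376 c [0.7293 0.134  0.3859] n [-0.252 -0.319  0.914] tilt 23.98482133328855 az of -n horiz 51.60322760964566
side green 98 c [0.6918 0.0876 0.3334] n [0.567 0.692 0.447] size px 12 9
[0.69169729 0.08731477 0.3331706 ]
```

```bash
cat >> h.py <<'E'
from scipy.spatial.transform import Rotation as Ro
def Rm(x,z):
    x=np.array(x,float);x/=np.linalg.norm(x);z=np.array(z,float);z-=x*(x@z);z/=np.linalg.norm(z)
    return np.c_[x,np.cross(z,x),z]
def go(o,Rt,pt):
    "row from present pose to tool rot Rt, tcp pt"
    R=Ro.from_rotvec(o["eef_rot"]).as_matrix()
    return (R.T@(np.array(pt)-o["tool_pos"])).round(4), np.degrees(Ro.from_matrix(R.T@Rt).as_rotvec()).round(2)
yaw=np.radians(5.7); PICK=np.array([.518,-.061,.117]); RP=Rm([np.cos(yaw),np.sin(yaw),0],[0,0,-1])
az,el=np.radians([52,25]); LX=np.array([np.cos(el)*np.cos(az),np.cos(el)*np.sin(az),np.sin(el)])
LENS=np.array([.692,.0876,.3334]); FIN=LENS-.129*LX; RF=Rm(LX,[0,0,-1]); HZ=.0187
E
python3 - <<'E'
from h import *; from cell import bot
im,d,K,E=load("top0"); p=cloud(d,K,E); ims,ds,Ks,Es=load("side0"); ps=cloud(ds,Ks,Es)
for i,q in((im,p),(ims,ps)):
    b=(i[...,2].astype(int)>i[...,0].astype(int)+60)&(q[...,2]>.02); Q=q[b]; print("blue",np.percentile(Q,2,axis=0).round(3),np.percentile(Q,98,axis=0).round(3))
    m=np.all((q>[.6,.0,.28])&(q<[.76,.2,.42]),-1)&(i.max(-1)<100); Q=q[m]-LENS; t=Q@LX; r=np.linalg.norm(Q-t[:,None]*LX,axis=1); k=r<.028
    print("barrel along axis",np.percentile(t[k],[1,5,20,50]).round(4),"r",np.percentile(r[k],[50,95]).round(4))
o=bot.get_obs(); print(FIN, RF.round(2).tolist())
print(go(o,RP,PICK+[0,0,.13-HZ]))
E
```

```text
blue [ 0.579 -0.136  0.038] [ 0.604 -0.091  0.133]
barrel along axis [0.0008 0.0037 0.014  0.0336] r [0.0206 0.026 ]
blue [ 0.578 -0.139  0.024] [ 0.602 -0.092  0.131]
barrel along axis [-0.0018 -0.0008  0.0011  0.021 ] r [0.0193 0.0247]
[ 0.62002074 -0.00452926  0.27888224] [[0.56, 0.79, 0.26], [0.71, -0.62, 0.33], [0.42, 0.0, -0.91]]
(array([-0.4921, -0.4768,  0.0029]), array([-3.0000e-02,  1.3000e-01,  1.4824e+02]))
```

```bash
python3 -m handwheel '[[-0.492,-0.477,-0.03,0,0,148],[-0.492,-0.477,-0.03,0,0,148],[-0.492,-0.477,-0.03,0,0,148],[-0.492,-0.477,-0.03,0,0,148],[-0.492,-0.477,-0.03,0,0,148],[-0.492,-0.477,-0.03,0,0,148],[-0.492,-0.477,-0.03,0,0,148],[-0.492,-0.477,-0.03,0,0,148]]' 1
python3 - <<'E'
from h import *; from cell import bot
o=bot.get_obs(); print(o["t"],o["qpos"].round(2)); print(go(o,RP,PICK+[0,0,.13-HZ]))
E
```

```text
t: 1.1
tool_pos: [0.4551, 0.112, 0.2531]
eef_rot: [-2.61, -1.749, -0.001]
ft_force: [1.5, 0.3, 1.2]
grip_width: 0.0856
1.1 [-0.67 -0.09  0.36  1.86  0.03  1.37 -0.72]
(array([-0.1361,  0.1239,  0.0247]), array([-2.000e-02, -2.000e-02,  6.195e+01]))
```

```bash
python3 -m handwheel '[[-0.136,0.124,0.01,0,0,62],[-0.136,0.124,0.01,0,0,62],[-0.136,0.124,0.01,0,0,62],[-0.136,0.124,0.01,0,0,62],[-0.136,0.124,0.01,0,0,62],[-0.136,0.124,0.01,0,0,62],[-0.136,0.124,0.01,0,0,62],[-0.136,0.124,0.01,0,0,62]]'
python3 - <<'E'
from h import *; from cell import bot
o=bot.get_obs(); print(o["t"],o["qpos"].round(2)); print(go(o,RP,PICK+[0,0,.13-HZ]))
E
```

```text
t: 2.1
tool_pos: [0.5189, -0.0584, 0.243]
eef_rot: [-3.137, -0.168, 0.0]
ft_force: [0.3, 0.7, -0.2]
grip_width: 0.0853
2.1 [-0.49  0.03  0.57  1.77 -0.02  1.35 -1.38]
(array([-0.0012,  0.0024,  0.0147]), array([-0.01,  0.01,  0.44]))
```

```bash
python3 -m handwheel '[[-0.001,0.0025,0.015,0,0,0.4],[-0.001,0.0025,0.015,0,0,0.4],[-0.001,0.0025,0.015,0,0,0.4]]'
python3 - <<'E'
from h import *; from cell import bot
o=bot.get_obs(); print(o["t"]); print(go(o,RP,PICK-[0,0,HZ]))
a=[]
for n,(x,y) in(("side",(230,230)),("top",(280,200))):
    im,d=bot.get_image(n); a.append(cv2.resize(im[y:y+150,x:x+150,::-1],(400,400),interpolation=cv2.INTER_CUBIC))
cv2.imwrite("pics/hover.png",np.hstack(a))
E
```

```text
t: 2.48
tool_pos: [0.5181, -0.0611, 0.2279]
eef_rot: [-3.138, -0.154, 0.001]
ft_force: [-0.2, 0.4, 0.3]
grip_width: 0.0855
2.475
(array([-0.000e+00, -1.000e-04,  1.296e-01]), array([-0.  ,  0.03, -0.09]))
```

View pics/hover.png

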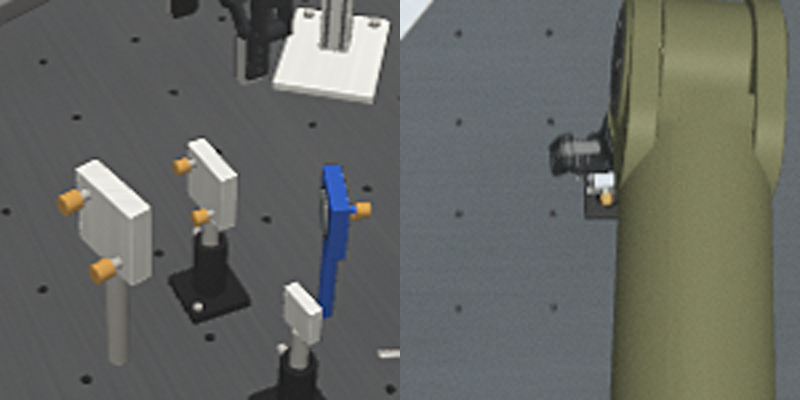

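The side view shows the open finger tips at about (299,232) and (324,258). Their midpoint lies straight above the target mount, as projected, so I lower the tool.

```bash
python3 -m handwheel '[[0,0,0.035,0,0,0],[0,0,0.07,0,0,0],[0,0,0.1,0,0,0],[0,0,0.12,0,0,0],[0,0,0.129,0,0,0],[0,0,0.129,0,0,0]]'
python3 -m handwheel '[[0,0,0,0,0,0],[0,0,0,0,0,0],[0,0,0,0,0,0],[0,0,0,0,0,0],[0,0,0,0,0,0],[0,0,0,0,0,0]]' 0.3 40
python3 - <<'E'
from h import *; from cell import bot
o=bot.get_obs(); print(o["t"],o["moment"],o["grip_width"]); print(go(o,RP,PICK-[0,0,HZ]))
im,d=bot.get_image("side");cv2.imwrite("pics/grasp.png",cv2.resize(im[230:380,230:430,::-1],(800,600),interpolation=cv2.INTER_CUBIC))
E
```

```text
t: 3.32
tool_pos: [0.5183, -0.0611, 0.0992]
eef_rot: [3.138, 0.154, -0.0]
ft_force: [0.4, 0.4, 0.4]
grip_width: 0.0856
t: 4.08
tool_pos: [0.5191, -0.0608, 0.1002]
eef_rot: [-3.137, -0.154, -0.003]
ft_force: [0.5, 1.2, 5.9]
grip_width: 0.0494
4.075 [ 0.26556895  0.31273241 -0.08247099] 0.04937569795419746
(array([-0.0011,  0.0001,  0.0019]), array([-0.03, -0.1 , -0.09]))
```

View pics/grasp.png

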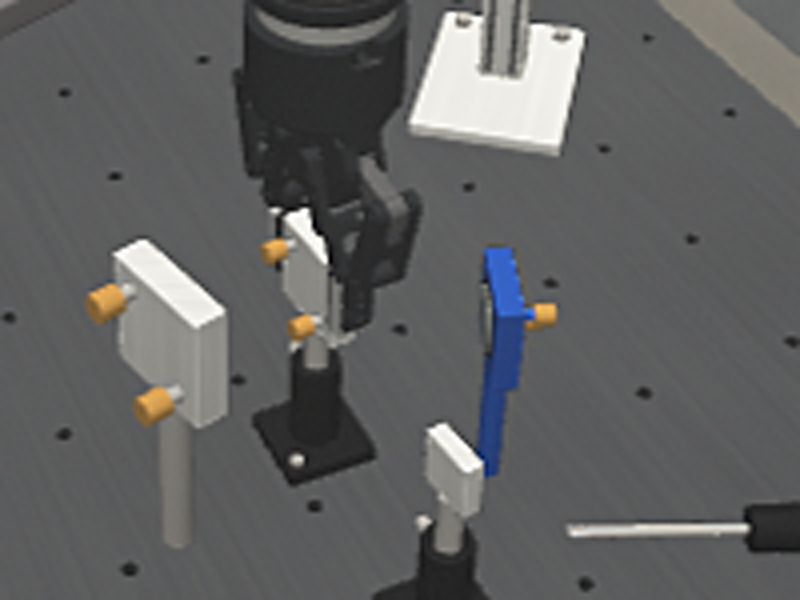

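The picture shows the fingers on both bare edges of the target, and the opening of 49.4 mm fits the 50 mm frame. Next I lift straight up.

```bash
python3 -m handwheel '[[0,0,0,0,0,0],[0,0,-0.02,0,0,0],[0,0,-0.045,0,0,0],[0,0,-0.075,0,0,0],[0,0,-0.105,0,0,0],[0,0,-0.135,0,0,0],[0,0,-0.155,0,0,0],[0,0,-0.163,0,0,0]]' 0.3 70
python3 - <<'E'
from h import *; from cell import bot
o=bot.get_obs(); print(o["t"],o["qpos"].round(2)); print(go(o,RF,FIN+HZ*RF[:,2]))
im,d=bot.get_image("side");cv2.imwrite("pics/lift.png",cv2.resize(im[180:330,230:430,::-1],(800,600),interpolation=cv2.INTER_CUBIC))
E
```

```text
t: 5.12
tool_pos: [0.5185, -0.0613, 0.2628]
eef_rot: [3.138, 0.153, 0.002]
ft_force: [0.8, -0.5, -0.9]
grip_width: 0.049
5.125 [-0.5   0.02  0.58  1.74 -0.01  1.38 -1.39]
(array([ 0.112 , -0.0524,  0.001 ]), array([ 10.15,  23.56, -45.65]))
```

View pics/lift.png

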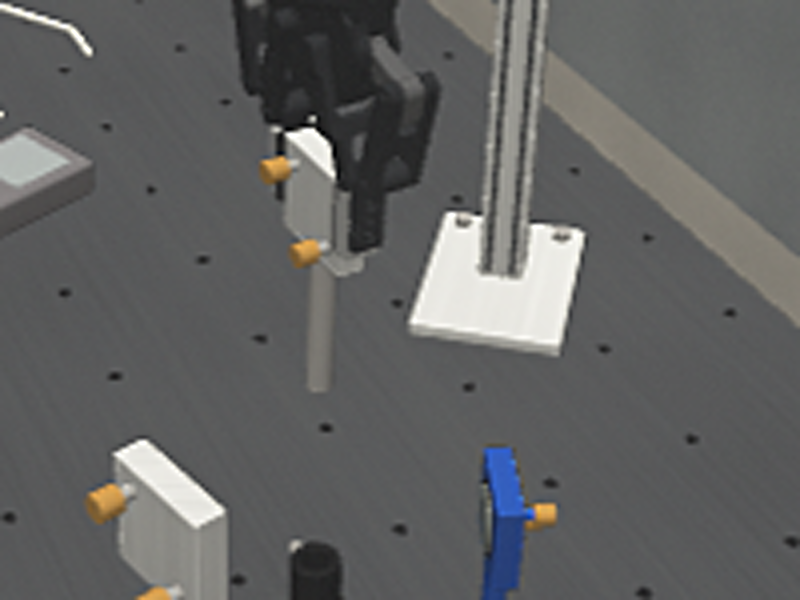

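The mount is clear of the holder, upright and still in the fingers. Next I turn and tilt it toward the lens.

```bash
python3 -m handwheel '[[0.010,-0.005,0,1,2.5,-5],[0.028,-0.013,0,2.5,6,-11.4],[0.045,-0.021,0,4,9.5,-18],[0.062,-0.029,0,5.6,13,-25],[0.078,-0.037,0.001,7.1,16.5,-32],[0.094,-0.044,0.001,8.5,20,-38.5],[0.105,-0.050,0.001,9.6,22.3,-43],[0.112,-0.052,0.001,10.1,23.5,-45.6]]'
python3 - <<'E'
from h import *; from cell import bot
o=bot.get_obs(); print(o["t"],o["qpos"].round(2)); print(go(o,RF,FIN+HZ*RF[:,2]))
E
```

```text
t: 6.18
tool_pos: [0.624, 0.0014, 0.2589]
eef_rot: [-2.602, -1.269, -0.57]
ft_force: [-0.2, 0.4, -2.2]
grip_width: 0.0488
6.175 [-0.4   0.1   0.62  1.74 -0.49  1.16 -0.29]
(array([ 0.002 ,  0.0005, -0.0024]), array([-0.14,  0.21, -0.03]))
```

```bash
python3 -m handwheel '[[0.001,0,-0.001,0,0,0],[0.001,0,-0.001,0,0,0],[0.001,0,-0.001,0,0,0],[0.001,0,-0.001,0,0,0]]'
python3 - <<'E'
from h import *; from cell import bot
o=bot.get_obs(); print(o["t"],o["qd"].round(3)); print(go(o,RF,FIN+HZ*RF[:,2]))
for n in("side","top"):
    im,d=bot.get_image(n); np.savez(n+"1.npz",im=im,d=d,**bot.camera_info(n))
    x,y=(270,80) if n=="side" else (220,100)
    cv2.imwrite(f"pics/fin_{n}.png",cv2.resize(im[y:y+150,x:x+150,::-1],(400,400),interpolation=cv2.INTER_CUBIC))
cv2.imwrite("pics/fin.png",np.hstack([cv2.imread(f"pics/fin_{n}.png") for n in("side","top")]))
E
```

```text
t: 6.68
tool_pos: [0.6249, 0.0021, 0.2626]
eef_rot: [-2.603, -1.268, -0.574]
ft_force: [-0.0, -0.0, -2.2]
grip_width: 0.0494
6.675 [ 0.001  0.001  0.002 -0.002 -0.004  0.001 -0.001]
(array([-0.0006,  0.0002,  0.0005]), array([-0.01,  0.1 , -0.05]))
```

View pics/fin.png

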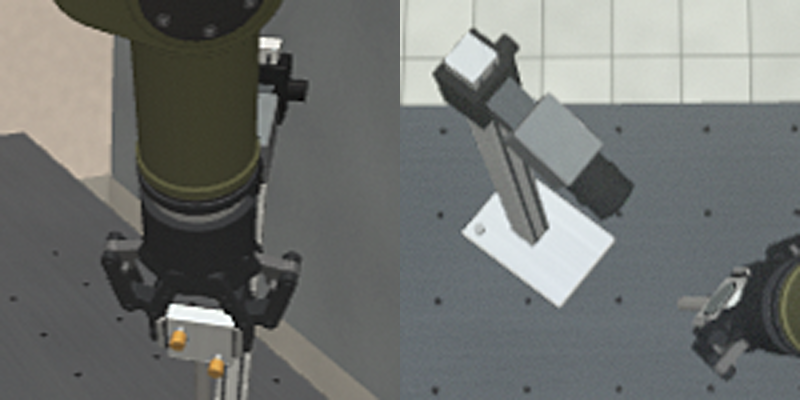

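The side view shows the frame's back with its knobs (about x 200, y 335 in the crop) and the post downwards. The top view shows the glass facing the lens. Next I measure the frame's plane and centre independently of the arm's readings.

```bash
python3 - <<'E'
from h import *
B=np.c_[LX,np.cross([0,0,1],LX)/np.cos(el),np.zeros(3)]; B[:,2]=np.cross(B[:,0],B[:,1])
for n in("side1","top1"):
    im,d,K,E=load(n); q=(cloud(d,K,E)-LENS)@B  # lens frame
    near=(np.linalg.norm(q-[-.129,0,0],axis=-1)<.05)
    hsv=cv2.cvtColor(im,cv2.COLOR_RGB2HSV)
    m=near&(hsv[...,1]<40)&(im.min(-1)>85); Q=q[m]; print(n,len(Q),"2-98%",np.percentile(Q,[2,50,98],axis=0).round(4).tolist())
    if n=="side1":
        m=near&(hsv[...,1]<40)&(im.min(-1)>85)&(abs(q[...,2])<.02)&(abs(q[...,0]+.136)<.012)&(abs(q[...,1])<.03)
    else: m=near&(q[...,0]>-.126)&(np.hypot(q[...,1],q[...,2])<.017)
    P=q[m]
    if len(P)>10:
        c=np.median(P,0); P=P[np.linalg.norm(P-c,axis=1)<.04]; u=np.linalg.svd(P-P.mean(0))[2][2]; print("plane",len(P),P.mean(0).round(4),(u*np.sign(u[0])).round(3), "y range",np.percentile(P[:,1],[2,98]).round(4))
    k=(np.linalg.norm(q-[-.129,0,-.065],axis=-1)<.05)&(abs(q[...,1])<.012)&(q[...,2]<-.032)&(abs(q[...,0]+.129)<.02)
    P=q[k]; print("post",len(P),P[:,:].mean(0).round(4) if len(P) else "", np.linalg.svd(P-P.mean(0))[2][0].round(3) if len(P)>5 else "")
# lens still in place
a=load("top0")[0][105:175,230:310].astype(int);b=load("top1")[0][105:175,230:310].astype(int);print("camera diff",abs(a-b).mean())
a=load("top0")[0];b=load("top1")[0]
for nm,(u,v) in dict(meter=(187,287),driver=(411,213)).items(): print(nm,abs(a[v-25:v+25,u-25:u+25].astype(int)-b[v-25:v+25,u-25:u+25]).mean())
a=load("side0")[0];b=load("side1")[0]
for nm,(u,v) in dict(block=(340,370),iris=(353,425),driver=(420,362)).items(): print(nm,abs(a[v-25:v+25,u-25:u+25].astype(int)-b[v-25:v+25,u-25:u+25]).mean())
E
```

```text
side1 502 2-98% [[-0.1384, -0.0281, -0.0417], [-0.1343, -0.0001, 0.0073], [-0.1224, 0.0294, 0.0221]]
plane 313 [-0.1342 -0.0024  0.004 ] [ 0.997 -0.01  -0.078] y range [-0.0281  0.0285]
post 118 [-0.1329  0.0006 -0.0711] [-0.008 -0.008  1.   ]
top1 175 2-98% [[-0.1245, -0.0315, -0.042], [-0.1204, -0.0001, 0.0034], [-0.1163, 0.03, 0.0258]]
plane 62 [-0.1199  0.0008  0.0017] [ 0.999 -0.014  0.034] y range [-0.0147  0.0158]
post 51 [-0.1245  0.0022 -0.0699] [ 0.019 -0.023  1.   ]
camera diff 1.7000595238095237
meter 1.788
driver 31.1412
block 1.3912
iris 1.4705333333333332
driver 1.3924
```

Everything agrees: the glass is at -0.120 m, centred and square to within about 0.08 rad. The driver's difference in the top view fits the arm covering it, because its side-view patch is unchanged. I'm handing in.

```bash
python3 -c "
from cell import bot
print(bot.hand_in()); o=bot.get_obs(); print(o['t'],o['grip_width'],o['qd'].round(3))"
```

```text
the job is handed in; nothing more can be done
None
the job is handed in; nothing more can be done
```

I drew the smaller grey mirror mount straight up out of holder_a, gripping it by its bare edges at 70 N. I turned it about 46° and leaned it back 25° to face the lens, then handed in at about t = 6.8 s while holding it still. The hand-in gave no verdict.

**Position:** in the last pictures the glass was 120 mm in front of the lens and within 2 mm of the line of sight in the top view. In the side view it was within about 4 mm, though that average covers only part of the frame's back.

**Squareness:** the glass plane from the top view was within 0.04 rad. The frame's back from the side view came out about 0.08 rad off, a small disagreement well inside the 0.2 rad limit. The post pointed down along the camera's vertical.

**Grip and stillness:** the fingers read 49.4 mm on the 50 mm frame, and the joint speeds were about 0.

**Other things:** the inspection camera, power meter, block and iris looked unchanged in the picture patches I compared. The driver looked unchanged from the side. Its patch in the top view did differ, which I put down to the arm being in front of it, but I did not check that separately.

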